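# Open the press-and-turn thinner jug at a luthier's bench

### The arm

A 6-joint arm with a two-finger parallel gripper is mounted at the origin on the work surface. World frame = base frame: x ahead of the robot, y to its left, z up, the work surface at z = 0. Lengths are in mm, angles in rad, forces in N, time in s.
With the tool pointing down it reaches from about 275 to 1000 mm from the base axis. Payload 8.4 kg.
Tool frame: the origin (TCP) lies between the finger pads; the fingertips stand r.tips_ahead ahead of it and the grasp point (between the pads) lies 6 mm ahead of it (r.tips_ahead is the distance from the TCP to the fingertips, in mm); z points along the fingers, y is the line along which they close (so a half turn about z gives the same grasp; the last joint's range is limited). The gripper opens to 85 mm and grips with 20 to 120 N. Pads are 22 mm wide; open, the fingers measure 114 mm over their backs; the gripper's body (76 mm by 85 mm) begins 54 mm behind the grasp point. The pads swing forward as they close: fully open they stand 13 mm farther back than shut.
Start: joints at [1.126, 0.353, 1.633, -0, 1.155, -0.002], TCP at [267.793, 564.725, 256.281] pointing down, gripper open.
Joint ranges: [-2.63, 2.63], [-0.92, 2.1], [0.06, 2.66], [-1.3, 4.44], [0, 2.69], [-3.02, 3.02]. Speed limits (rad/s): [2.22, 2.22, 2.79, 3.14, 3.14, 3.14].

### API

Orientations are given as [roll, pitch, yaw] about the fixed x, y, z axes, in that order (R = Rz(yaw) Ry(pitch) Rx(roll)).
In Python, from rig import r gives the robot as it stands.
- The arm moves only by the tool carry_out, never from a script. Its arguments are lists of equal length, an entry for each row: "delta_pos": the shift along the tool's x, y, z in m, a list of three; "rot": the turn, a rotation vector about the tool's x, y, z in degrees, a list of three. A call has 1 to 8 rows; each row is the pose to reach, as a shift and turn from the pose commanded when the call began, along the tool's axes at that moment; what a row does not reach only later rows make up. A row lasts 1/8 s, in which the tool goes at most 62.5 mm and 10.7 degrees, less where a joint would pass 70% of its speed; a pose out of reach is approached as far as the arm can. A call with a gripper value outside its range is refused whole. "claw" is the finger opening in m, from 0 to 0.0854, set as the call begins (left out, the last holds). The fingers move at their own pace and stop on an object; "grip_force" is the grip in N (left out, the last holds). Time passes only in rows, so rows that repeat a pose let the fingers close. It gives the time, the measured TCP pose, the force, the opening and the grip force at its end, in the units of the state.
- r.sense(): the state, without advancing time (a new reading comes with each control period).
- r.grab_frame(name): name is "scene" or "top" or "wrist"; returns the picture (400x640x3 uint8, blue, green, red); there is no depth.
- r.camera_info(name): a dict with "fx", "fy", "cx", "cy" (pixels), "pose" (4x4, takes a point from camera to world coordinates); the wrist camera has in their place "hand_eye" (4x4, takes a point from camera to tool coordinates, whose origin is the TCP and whose axes are the flange's). Camera axes: x right, y down, z forward; pixel columns grow to the right and rows downward; lengths in mm; the calibration is good to about 2 mm. A picture is of the moment at which its call begins: read the wrist's pose just before it. camera_info takes no time and is no camera call.
- r.sign_off(): hands the job in; it is judged then, once.
Trained networks look in the newest picture that a camera, given by its name, has taken for a name from the list of things; names that differ only in an ending like _2 or _b are one class to them, and where a whole thing is asked for, a point or a joint stands for the part that bears it (a point fixed in the world has none). Each returns a list of dicts, best first, with "p" (0 to 1); they miss things now and then, are a little off and sometimes report something else, mostly with a low value. They report only what shows in the picture. A call takes as long as a camera call. They do not tell look-alikes from the thing itself.
- r.recognise(thing, camera): "box" ([left, top, right, bottom] in pixels, round what is visible of it).
- r.cut_out(thing, camera): "mask" (400x640 bool, what is visible of it) and "box" ([left, top, right, bottom] in pixels, round what is visible of it).
The state is a dict: "clock": time; "qpos": joint angles; "qvel": joint speeds; "joint_efforts": joint torques, N m; "eef_pos": TCP position; "tcp_rot": TCP orientation; "contact_force": force on the tool from outside, world axes, zero at the start; "wrist_torque": the same for the moment, N m; "opening": opening from 0.0 (shut) to 1.0 (fully open); "grasp_force": force on a finger pad.
Only numpy, scipy, OpenCV 4.12 (cv2) and the standard library are available. Lean on these libraries where they do the work, as an engineer would, in place of code of your own. Each camera call takes 0.05 s, during which the arm holds its last target. There are 200 camera calls.

### The job

Open the leaning jug with the red safety cap: press the cap down firmly and, while it is pressed, turn it anticlockwise about a quarter turn, then lift it off; never force it while it is locked. Set the cap down gently, flat on its rim with the grip bar up, well inside the shallow metal tray, and let go. Leave the blue-capped jug, the brush, the clamp and the tool pot alone.

Things in the scene. Friction and masses are not known exactly. Their poses are not given: they have to be found in the camera images.
- cap_center (a point): Centre of the loose red cap, half-way up its 64 mm, locked on the jug at first. Round skirt and disc, 80 mm across (82 over ribs), 36 mm tall, open below; on its flat top a grip bar 56 long (cap's x) x 22 thick (y) x 28 mm tall. z: the cap's axis, out of its top. Flat top 4 mm above this point along z, bar's top 32 above, rim 32 below. 0.09 to 0.18 kg.
- cap_bar (a point): Middle of the red cap's grip bar, 18 mm along z from the cap's centre; same axes. Pinch the bar across its 22 mm with the fingertips at the flat top, so that they also press the cap. After the turn the cap lifts straight off along its axis, free of the neck once 35 mm up.
- neck (a point): Root of the jug's neck. z: jug's axis, leaning 35 degrees to the robot's side; x: the cap's x while locked; locked cap centre 46 mm along z. Two tabs in the cap sit in notches: unpressed it only rattles 7 degrees each way. Pressed 6 to 11 mm (aim for 8.5) it turns anticlockwise seen from its top (positive about z), free to lift at 55 to 125 degrees (aim for 75); a stop bars clockwise.
- jug_center (a point): Middle of the red-capped jug's body, of white plastic, 96 mm in diameter, 150 mm from base to neck root, red band, strapped in a plywood cradle fixed to the bench. 75 mm along z below the neck root; same axes.
- liner (a joint): Spring-loaded sealing disc in the jug's neck under the red cap: how far the cap has pressed it down, 0 to 0.011 m. It pushes back with 8 N at 0 plus 0.7 N per mm (14 N at 8.5 mm), damped (50 N per m/s); hard stop at 11 mm.
- tray: Shallow square aluminium tray with grey felt inside, 160 x 160 mm outside, rim 18 mm high, walls and floor 5 mm thick, fixed to the bench. Origin: centre of its underside, on the bench; x and y along its sides. The cap's centre stands 37 mm above this origin when the cap rests in it.
- blue_cap (a point): Centre of the blue cap of the other jug, like the red one in size and lean and in a like cradle; fixed, leave alone.
- brush_center (a point): Centre of a bench brush, 45 x 170 x 52 mm tall, loose, its length along its own y; leave alone.
- clamp_center (a point): Middle of a black spring clamp with orange jaws lying on the bench, about 190 x 85 mm, 26 mm tall, its length along its own x; loose, leave alone.
- pot_center (a point): Centre of a dark steel tool pot, 72 mm in diameter and 95 mm tall, two handles sticking out to 155 mm above the bench; loose, leave alone.
Mind the look-alikes: they are no part of the job. Of the things that look like the tray, the middle-sized one is meant.

How it is judged (in metres and radians):
On the way, in this order (a step that is already met when the one before it is completed fails the run):
1. the cap is turned at least 40 degrees while it is pressed down more than 4 mm (value of joint liner above 0.004 m and angle between the x axis of cap_center and the x axis of neck, either way round above 0.7 rad and distance between cap_center and neck below 0.045 m), for 0.05 s.
2. the cap is lifted clear of the neck (distance between cap_center and neck above 0.115 m), for 0.1 s.
At the end, for the whole second after the job is handed in: The red cap rests flat on its rim in the tray, grip bar up (within 7 degrees of level), its centre within 50 mm of the tray's centre along each side and under 47 mm above its underside, still and released (x of cap_center in the frame of tray between -0.05 and 0.05 m and y of cap_center in the frame of tray between -0.05 and 0.05 m and z of cap_center in the frame of tray below 0.047 m and angle between cap_center's own z axis and vertical below 0.12 rad and linear speed of cap_red below 0.02 m/s and contact force between cap_red and the fingers below 0.1 N); the robot touches nothing.
It fails at once if the cap is forced: it presses on the jug with more than 100 N (contact force between cap_red and stand_red above 100 N).
It fails at once if the cap is dropped or thrown (it moves faster than 0.7 m/s with no finger on it) (linear speed of cap_red above 0.7 m/s and contact force between cap_red and the fingers below 0.05 N).
It fails at once if the blue-capped jug or its cradle is pushed with more than 5 N (contact force between stand_blue and the fingers above 5 N or contact force between stand_blue and the arm above 5 N or contact force between stand_blue and cap_red above 5 N).
It fails at once if the brush, the clamp or the tool pot is moved more than 30 mm (distance of any of brush_center, clamp_center, pot_center from where it was at the start of the episode above 0.03 m).
It also fails if it takes over 43 s, if anything falls off the work surface, if the arm or the gripper's body presses on something with over 40 N, if the wrist force passes 120 N, or if a joint passes its speed limit or range.

## Working session

There is one attempt and no reset: what is moved stays moved. The work goes in short steps, Python scripts to look and compute and a tool call to move; the robot and the scene stay as the last step left them, time stands still between calls to the robot, and variables do not carry over. Pictures are saved under pics/ and viewed, at most 10 in all, crops included, and the job is handed in when it is done.

Besides the shell and the picture viewer there is one more tool, called after "Call:" as name(argument=value, ...) on one line, values as JSON. carry_out: Moves the arm, as the interface text tells. Its arguments: {"type":"object","properties":{"delta_pos":{"type":"array","items":{"type":"array","items":{"type":"number"}}},"rot":{"type":"array","items":{"type":"array","items":{"type":"number"}}},"claw":{"type":"number"},"grip_force":{"type":"number"}},"required":["delta_pos","rot"]}

```bash
ls; mkdir -p pics; python3 - <<'E'
from rig import r
import cv2,numpy as np
print(r.tips_ahead); s=r.sense(); print({k:np.round(v,3) for k,v in s.items()})
for n in("scene","top"):
    im=r.grab_frame(n); cv2.imwrite(f"pics/{n}0.png",im)
    c=r.camera_info(n); print(n,c['fx'],c['fy'],c['cx'],c['cy'],np.round(c['pose'],3).tolist())
    for t in("cap_center","jug_center","tray","blue_cap","clamp_center","pot_center","brush_center"):
        for d in r.recognise(t,n)[:4]: print(t,d['box'],round(d['p'],2))
print(np.round(r.camera_info("wrist")['hand_eye'],3).tolist(), r.camera_info("wrist")['fx'])
E
```

```text
pics
25.0
{'clock': np.float64(0.0), 'qpos': array([ 1.126,  0.354,  1.634,  0.   ,  1.155, -0.002]), 'qvel': array([-0.   , -0.001,  0.001, -0.001,  0.   , -0.   ]), 'joint_efforts': array([-1.0000e-03, -6.0524e+01, -3.4208e+01,  0.0000e+00,  9.0000e-03,
        0.0000e+00]), 'eef_pos': array([267.594, 564.301, 255.544]), 'tcp_rot': array([-3.14 , -0.   ,  2.699]), 'contact_force': array([-0.257, -0.627, -0.491]), 'wrist_torque': array([ 0.011,  0.029, -0.026]), 'grasp_force': np.float64(0.0), 'opening': np.float64(1.0)}
scene 414.5797334524718 414.5797334524718 318.2011902400003 202.85174080944554 [[0.68, 0.628, -0.377, 1065.254], [0.733, -0.573, 0.368, -565.134], [0.015, -0.527, -0.85, 1287.229], [0.0, 0.0, 0.0, 1.0]]
cap_center [375.4, 139.8, 400.5, 165.8] 0.75
jug_center [381.5, 157.5, 415.0, 201.6] 0.7
tray [265.9, 180.9, 323.6, 228.5] 0.98
tray [211.0, 288.2, 308.6, 381.8] 0.94
tray [316.4, 158.4, 355.0, 186.3] 0.75
blue_cap [281.5, 219.6, 338.9, 283.4] 0.94
clamp_center [213.7, 218.3, 251.4, 265.2] 0.9
clamp_center [354.3, 122.2, 381.2, 152.5] 0.15
pot_center [364.4, 218.4, 388.9, 252.5] 0.68
pot_center [378.4, 137.2, 400.1, 162.1] 0.48
brush_center [356.5, 122.7, 377.5, 151.8] 0.97
top 443.440549779564 443.440549779564 330.1082058391694 201.333682028324 [[-0.134, -0.971, 0.199, 304.828], [-0.991, 0.133, -0.023, -51.693], [-0.004, -0.2, -0.98, 1497.235], [0.0, 0.0, 0.0, 1.0]]
cap_center [216.7, 193.1, 245.1, 223.5] 0.62
jug_center [217.0, 175.7, 253.2, 207.7] 0.62
tray [257.6, 241.6, 297.2, 281.5] 0.82
tray [402.4, 122.8, 470.6, 195.8] 0.78
blue_cap [347.1, 148.2, 388.0, 194.6] 0.56
clamp_center [394.8, 222.2, 420.9, 273.5] 0.66
pot_center [285.0, 148.9, 305.1, 177.6] 0.64
brush_center [204.0, 246.0, 218.2, 296.6] 0.83
[[0.001, -0.95, -0.311, 79.543], [1.0, 0.001, -0.0, -0.391], [0.001, -0.311, 0.95, -117.559], [0.0, 0.0, 0.0, 1.0]] 278.06274799207915
```

```bash
python3 - <<'E'
import cv2
a=cv2.imread("pics/scene0.png");b=cv2.imread("pics/top0.png")
a=cv2.resize(a[110:390,190:430],None,fx=2.1,fy=2.1,interpolation=2)[:600]
cv2.imwrite("pics/a.png",a);cv2.imwrite("pics/b.png",cv2.resize(b[100:310,190:480],None,fx=2.7,fy=2.7,interpolation=2))
E
```

```text
(no output)
```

View pics/a.png

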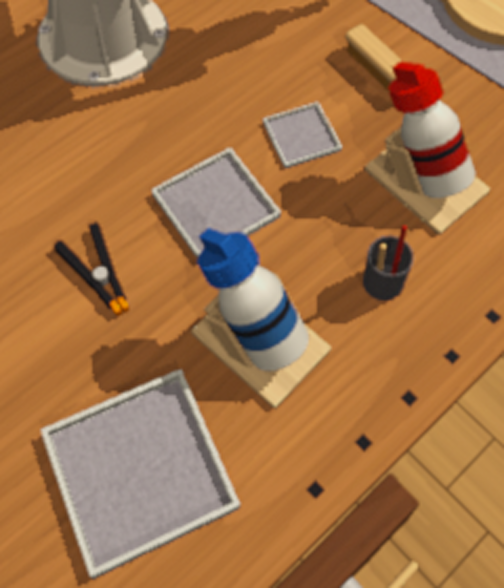

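View pics/b.png

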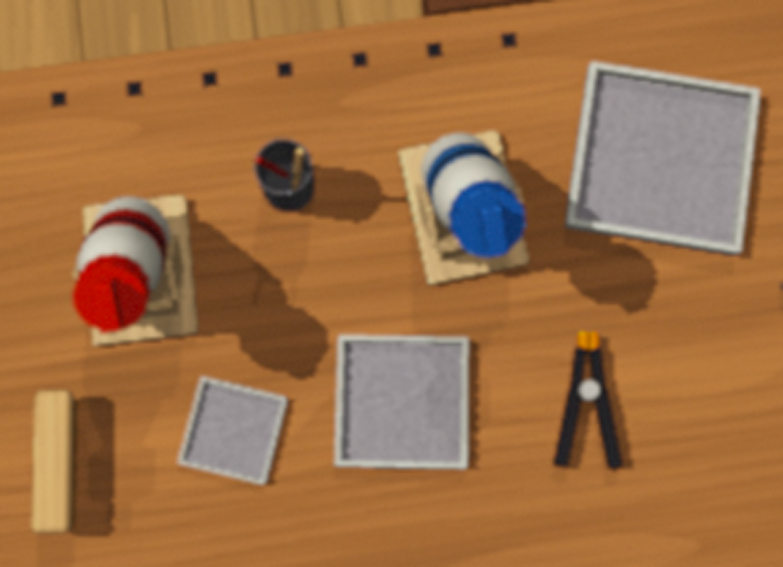

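The scene view shows the red-capped jug at about (388,153) and the middle tray at about (295,205); the clamp, blue jug and pot are clear of both. In the top view the middle tray is at about (339,248), the red cap at (231,208) and the brush to its lower left.

```bash
cat > h.py <<'E'
from rig import r
import cv2,numpy as np
from scipy.spatial.transform import Rotation as Ro
from scipy.optimize import least_squares,minimize
def toolT():
    s=r.sense();T=np.eye(4);T[:3,:3]=Ro.from_euler('xyz',s['tcp_rot']).as_matrix();T[:3,3]=s['eef_pos'];return T
def cam(n,T=None):
    c=r.camera_info(n);K=np.array([[c['fx'],0,c['cx']],[0,c['fy'],c['cy']],[0,0,1]])
    return K,(c['pose'] if n!="wrist" else T@np.array(c['hand_eye']))
def proj(C,P):
    K,M=C;p=(np.asarray(P)-np.array(M)[:3,3])@np.array(M)[:3,:3]
    q=p@K.T;return q[:,:2]/q[:,2:]
def ray(C,px):
    K,M=C;M=np.array(M);d=M[:3,:3]@np.linalg.solve(K,[px[0],px[1],1]);return M[:3,3],d/np.linalg.norm(d)
def tri(obs):
    A=0;b=0
    for C,px in obs:
        o,d=ray(C,px);P=np.eye(3)-np.outer(d,d);A=A+P;b=b+P@o
    return np.linalg.solve(A,b)
def plane(C,px,z):
    o,d=ray(C,px);return o+d*(z-o[2])/d[2]
def axes(az,psi,lean=np.radians(35)):
    # az: azimuth of lean direction; psi: cap x measured from horizontal dir about axis
    z=np.array([np.sin(lean)*np.cos(az),np.sin(lean)*np.sin(az),np.cos(lean)])
    h=np.array([-np.sin(az),np.cos(az),0]);v=np.cross(z,h)
    x=np.cos(psi)*h+np.sin(psi)*v
    return np.c_[x,np.cross(z,x),z]
E
python3 - <<'E'
from h import *
obs={}
for n in("scene","top"):
    r.grab_frame(n);C=cam(n)
    for t in("cap_center","jug_center"):
        d=r.cut_out(t,n)
        if not d: print("none",n,t);continue
        m=d[0]['mask'];np.save(f"m_{n}_{t}.npy",m);ys,xs=np.nonzero(m)
        print(n,t,d[0]['box'],m.sum(),xs.mean(),ys.mean());obs.setdefault(t,[]).append((C,(xs.mean(),ys.mean())))
    for d in r.cut_out("tray",n):
        q=cv2.boxPoints(cv2.minAreaRect(np.argwhere(d['mask'])[:,::-1].astype(np.float32)))
        P=np.array([plane(C,p,18)[:2] for p in q]);print(n,"tray",d['p'],P.mean(0).round(),np.linalg.norm(P-np.roll(P,1,0),axis=1).round(),np.degrees(np.arctan2(*(P[1]-P[0])[::-1])).round(1))
for t in obs: print(t,tri(obs[t]).round(1))
E
```

```text
scene cap_center [376.3, 138.4, 399.1, 164.7] 486 386.9938271604938 150.63168724279836
scene jug_center [381.0, 158.6, 416.1, 201.1] 1062 398.2834274952919 181.34934086629002
scene tray 0.89 [449. -91.] [171. 183. 179. 172.] 82.9
scene tray 0.89 [447. 117.] [115. 118. 118. 113.] 73.2
scene tray 0.83 [ 711. -471.] [224. 239. 233. 220.] 73.0
scene tray 0.28 [633. 272.] [180. 114. 185. 106.] 70.8
top cap_center [217.5, 194.5, 246.3, 222.8] 673 231.12035661218425 208.26151560178306
top jug_center [213.6, 194.4, 245.2, 223.3] 649 231.04006163328197 208.25885978428352
top tray 0.91 [443. -93.] [157. 160. 161. 160.] -8.7
top tray 0.87 [436. 119.] [113. 109. 114. 109.] -20.1
top tray 0.82 [ 708. -470.] [225. 233. 232. 232.] -17.8
cap_center [587.1 213.8 201.4]
jug_center [631.2 256.9  23.4]
```

```bash
cat >> h.py <<'E'
def delta(R,p,T=None):
    T=toolT() if T is None else T
    return (T[:3,:3].T@(np.asarray(p)-T[:3,3])/1000).round(4),Ro.from_matrix(T[:3,:3].T@R).as_rotvec(degrees=True).round(2)
E
python3 - <<'E'
from h import *
z=np.array([.574,0,-.819]);x=np.array([.819,0,.574]);R=np.c_[x,np.cross(z,x),z]
print(delta(R,[501,214,330]),r.sense()['clock'])
E
```

```text
(array([-0.361 , -0.217 , -0.0737]), array([-46.78,  10.53, 148.26])) 1.2
```

Call:
carry_out(delta_pos=[[-0.04,-0.02,-0.03],[-0.09,-0.05,-0.074],[-0.14,-0.08,-0.074],[-0.18,-0.11,-0.074],[-0.22,-0.13,-0.074],[-0.26,-0.155,-0.074],[-0.3,-0.18,-0.074],[-0.33,-0.2,-0.074]], rot=[[-3,0.7,9.9],[-6,1.4,19.8],[-9,2.1,29.7],[-12,2.8,39.5],[-15,3.5,49],[-18.5,4.2,59],[-21.6,4.9,69],[-24.7,5.6,79]])

```text
clock: 2.2
eef_pos: [481.1, 240.9, 330.6]
tcp_rot: [2.886, -0.323, 1.334]
contact_force: [0.5, 0.6, 1.0]
opening: 0.998
grasp_force: 0.0
```

```bash
python3 - <<'E'
from h import *
z=np.array([.574,0,-.819]);x=np.array([.819,0,.574]);R=np.c_[x,np.cross(z,x),z]
s=r.sense();print(delta(R,[501,214,330]),s['clock'],s['qpos'].round(2),s['eef_pos'])
E
```

```text
(array([-0.0205,  0.0264,  0.0004]), array([-21.76,   5.08,  68.93])) 2.2 [ 0.41 -0.04  1.99  0.13  0.79  0.61] [481.11096023 240.85224516 330.60109586]
```

Call:
carry_out(delta_pos=[[-0.003,0.004,0],[-0.006,0.008,0],[-0.01,0.012,0],[-0.013,0.016,0],[-0.016,0.02,0],[-0.02,0.026,0],[-0.0205,0.0264,0],[-0.0205,0.0264,0]], rot=[[-3,0.7,9.5],[-6,1.4,19],[-9,2.1,28.5],[-12,2.8,38],[-15,3.5,47.5],[-18,4.2,57],[-21,5,67],[-21.8,5.1,69]])

```text
clock: 3.2
eef_pos: [500.1, 215.9, 330.2]
tcp_rot: [3.141, -0.611, 0.002]
contact_force: [0.3, 0.3, -0.7]
opening: 1.002
grasp_force: 0.0
```

```bash
python3 - <<'E'
from h import *
s=r.sense();print(s['clock'],s['qpos'].round(2),s['eef_pos'])
T=toolT();im=r.grab_frame("wrist");np.save("T1.npy",T);cv2.imwrite("pics/w1.png",im)
d=r.cut_out("cap_center","wrist")
for e in d: print(e['p'],e['box'])
np.save("m_w.npy",d[0]['mask'])
E
```

```text
3.2 [ 0.59 -0.06  2.09 -0.55  0.66  2.52] [500.11620246 215.8932582  330.1993155 ]
0.63 [285.7, 153.7, 359.6, 236.7]
```

View pics/w1.png

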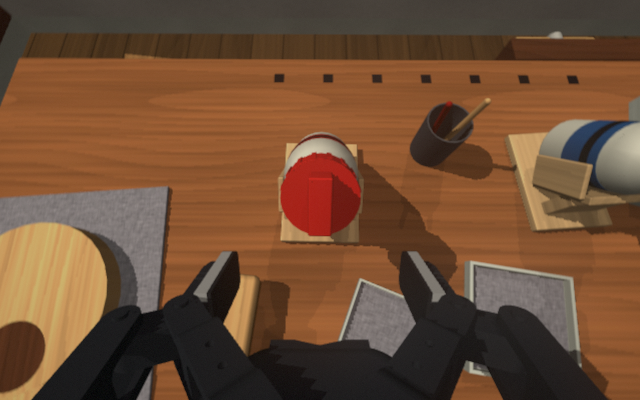

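The wrist view shows the red cap at about (320,195), with its bar running roughly vertically in the image from (320,178) to (320,236); the fingers are clear of it.

```bash
cat >> h.py <<'E'
th=np.linspace(0,2*np.pi,48,endpoint=False)
CYL=np.vstack([np.c_[40.5*np.cos(th),40.5*np.sin(th),0*th+h] for h in(-32,4)])
BAR=np.array([[a,b,c] for a in(-28,28) for b in(-11,11) for c in(4,32)],float)
def sil(C,p,R,c,bar=True,S=4):
    im=np.zeros((400*1,640*1),np.uint8);im=np.zeros((400*S,640*S),np.uint8)
    for P in(CYL,BAR)if bar else(CYL,):
        h=cv2.convexHull(((proj(C,P@R.T+c)+.5)*S).astype(np.float32).round().astype(np.int32));cv2.fillConvexPoly(im,h,1)
    return cv2.resize(im.astype(np.float32),(640,400),interpolation=cv2.INTER_AREA)
E
cat > fit.py <<'E'
from h import *
def red(im): 
    h=im.astype(int);return ((h[...,2]>90)&(h[...,1]<60)&(h[...,0]<60)).astype(np.float32)
T=np.load("T1.npy");V=[]
for n,f,box in(("wrist","w1",(270,365,148,245)),("scene","scene0",(365,408,130,172)),("top","top0",(210,252,186,230))):
    im=cv2.imread(f"pics/{f}.png");m=red(im)
    x0,x1,y0,y1=box;w=np.zeros_like(m);w[y0:y1,x0:x1]=1
    if n=="wrist": m2=m
    # keep largest red component only
    k,l,st,_=cv2.connectedComponentsWithStats((m*w).astype(np.uint8));m=(l==1+np.argmax(st[1:,4])).astype(np.float32)
    print(n,m.sum(),st[1:].tolist()[:4]);V.append((n,cam(n,T),m))
def cost(v,pr=False):
    R=axes(v[3],v[4]);e=[np.abs(sil(C,None,R,v[:3])-m).sum()/m.sum() for n,C,m in V]
    return e if pr else sum(np.array(e)*[2,1,1])
best=None
for az in np.radians([165,180,195,210]):
  for psi in np.radians([75,90,105]):
    q=minimize(cost,[587,214,201,az,psi],method="Nelder-Mead",options=dict(maxfev=500,initial_simplex=np.array([[587,214,201,az,psi]]+[np.array([587,214,201,az,psi])+d for d in np.diag([10,10,10,.15,.15])])))
    if best is None or q.fun<best.fun:best=q
    print(np.degrees([az,psi]).round(),q.x[:3].round(1),np.degrees(q.x[3:]).round(1),round(q.fun,4))
print(best.x,cost(best.x,True));np.save("cap.npy",best.x)
R=axes(*best.x[3:]);im=cv2.imread("pics/w1.png")[140:250,260:380];im=cv2.resize(im,None,fx=5,fy=5,interpolation=2)
for P in(CYL[48:],BAR[[1,3,7,5]],BAR[[0,2,6,4]]):
    q=(proj(V[0][1],P@R.T+best.x[:3])-[260,140]+.5)*5;cv2.polylines(im,[q.astype(np.int32)],True,(255,255,0),1)
cv2.imwrite("pics/ov1.png",im)
E
python3 fit.py
```

```text
wrist 5160.0 [[358, 150, 5, 14, 59], [281, 153, 80, 83, 5160], [359, 170, 6, 4, 18], [364, 181, 1, 1, 1]]
scene 465.0 [[374, 140, 27, 24, 465], [373, 160, 1, 2, 2]]
top 600.0 [[217, 195, 29, 27, 600]]
[165.  75.] [582.3 214.8 203.1] [173.8  79.6] 0.3313
[165.  90.] [582.5 214.8 202. ] [175.3  90.4] 0.3354
[165. 105.] [582.1 214.9 202.4] [173.9 106.2] 0.3483
[180.  75.] [582.  214.5 203.7] [178.1  78.9] 0.333
[180.  90.] [582.2 214.3 202.1] [180.   92.5] 0.3407
[180. 105.] [581.9 214.5 203.1] [178.8 106.6] 0.3602
[195.  75.] [582.1 214.6 202.9] [175.8  75.3] 0.3318
[195.  90.] [582.3 214.8 203. ] [172.2 102.5] 0.3453
[195. 105.] [581.9 214.8 203.2] [175.  112.7] 0.358
[210.  75.] [581.9 214.8 202.8] [175.5 109.9] 0.3568
[210.  90.] [582.2 214.8 203. ] [174.1  96.8] 0.3377
[210. 105.] [581.8 214.9 203.7] [174.5 133.5] 0.3622
[582.26530665 214.84198561 203.10682553   3.03279227   1.38855064] [np.float32(0.037172966), np.float32(0.1047043), np.float32(0.15229167)]
```

View pics/ov1.png

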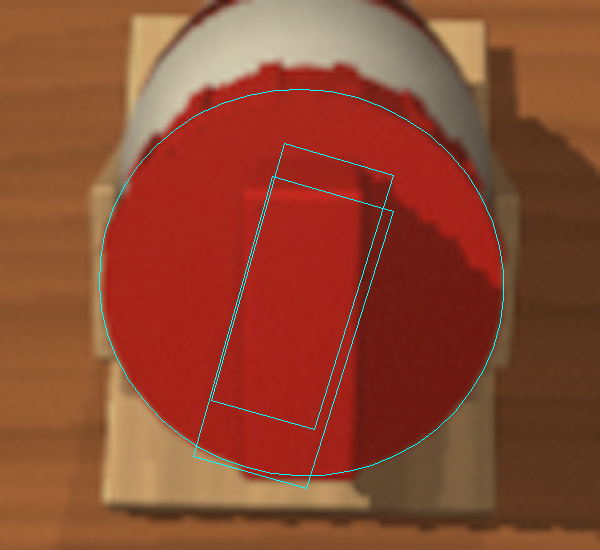

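The overlay shows the cap outline fitting well, but the bar's angle is off; its top-face corners lie at about (246,190), (360,190), (356,478) and (246,476) in the crop. I'll add those corners to the fit.

```bash
cat > fit2.py <<'E'
exec(open("fit.py").read().split("best=None")[0])
obs=np.array([[246,190],[360,190],[356,478],[246,476]])/5+[260,140]-.5
TOP=np.array([[28,11,32],[28,-11,32],[-28,-11,32],[-28,11,32]],float)
def c2(v):
    R=axes(v[3],v[4]);return cost(v)+.02*np.square(proj(V[0][1],TOP@R.T+v[:3])-obs).mean()
b=None
for az in np.radians([170,178,186]):
    s=np.array([582,215,203,az,np.radians(95)])
    q=minimize(c2,s,method="Nelder-Mead",options=dict(maxfev=700,initial_simplex=np.vstack([s,s+np.diag([6,6,6,.1,.1])])))
    print(q.x[:3].round(1),np.degrees(q.x[3:]).round(1),q.fun)
    if b is None or q.fun<b.fun:b=q
v=b.x;np.save("cap.npy",v);R=axes(*v[3:]);print(cost(v,True),(proj(V[0][1],TOP@R.T+v[:3])-obs).round(1).tolist())
print(R.round(3).tolist())
# tool: z=-capz, x = +capx
Rt=np.c_[R[:,0],-R[:,1],-R[:,2]];print("tool q dist");
bar=lambda h: v[:3]+R[:,2]*h
# tips at height h above centre -> TCP at h+25
print("standoff tips 60 above centre",bar(85).round(1),delta(Rt,bar(85)),"axis shift check")
E
python3 fit2.py
```

```text
wrist 5160.0 [[358, 150, 5, 14, 59], [281, 153, 80, 83, 5160], [359, 170, 6, 4, 18], [364, 181, 1, 1, 1]]
scene 465.0 [[374, 140, 27, 24, 465], [373, 160, 1, 2, 2]]
top 600.0 [[217, 195, 29, 27, 600]]
[582.2 214.3 203. ] [178.   91.6] 0.35018044292445016
[582.4 214.6 202.3] [179.6  90.2] 0.34525617721177454
[582.6 214.4 202.7] [177.6  91.6] 0.35118735419443886
[np.float32(0.028464148), np.float32(0.13333334), np.float32(0.14416666)] [[-1.2, -0.3], [1.1, -0.1], [0.7, 0.4], [-0.7, 0.6]]
[[0.819, 0.004, -0.574], [-0.002, 1.0, 0.004], [0.574, -0.002, 0.819]]
tool q dist
standoff tips 60 above centre [533.6 214.9 271.9] (array([-0.0059,  0.0014,  0.0669]), array([-0.33,  0.01,  0.43])) axis shift check
```

Call:
carry_out(delta_pos=[[-0.003,0.001,0.03],[-0.006,0.001,0.06],[-0.006,0.001,0.067],[-0.006,0.001,0.067]], rot=[[-0.1,0,0.2],[-0.3,0,0.4],[-0.3,0,0.4],[-0.3,0,0.4]], claw=0.06)

```text
clock: 3.8
eef_pos: [533.8, 214.7, 271.9]
tcp_rot: [3.138, -0.61, -0.001]
contact_force: [-1.1, 0.4, -0.2]
opening: 0.701
grasp_force: 0.0
```

```bash
python3 - <<'E'
from h import *
T=toolT();im=r.grab_frame("wrist");np.save("T2.npy",T);v=np.load("cap.npy");R=axes(*v[3:]);C=cam("wrist",T)
im=cv2.resize(im[120:400,160:480],None,fx=2.1,fy=2.1,interpolation=2)
for P in(CYL[48:],BAR[[1,3,7,5]],BAR[[0,2,6,4]]):
    q=(proj(C,P@R.T+v[:3])-[160,120]+.5)*2.1;cv2.polylines(im,[q.astype(np.int32)],True,(255,255,0),1)
cv2.imwrite("pics/ov2.png",im);print(r.sense()['qpos'].round(2))
E
```

```text
[ 0.55  0.07  2.11 -0.65  0.52  2.62]
```

View pics/ov2.png

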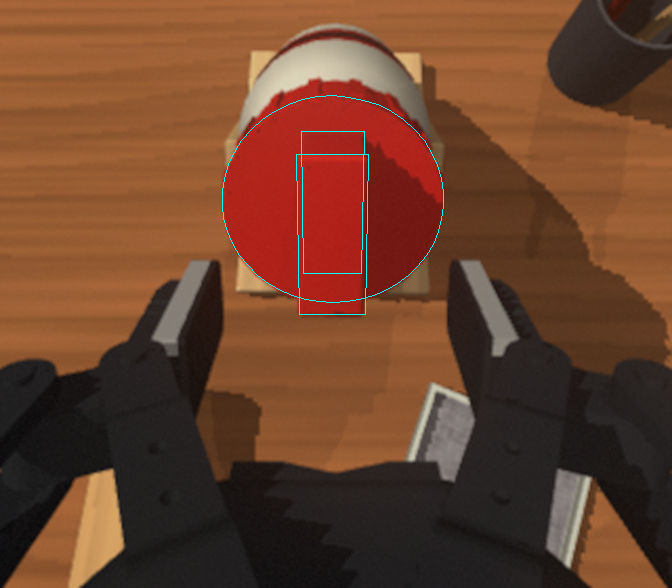

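The overlay from close up matches the cap and bar within a pixel or two, with the bar centred between the fingers. Descending.

Call:
carry_out(delta_pos=[[0,0,0.025],[0,0,0.045],[0,0,0.052],[0,0,0.052]], rot=[[0,0,0],[0,0,0],[0,0,0],[0,0,0]])

```text
clock: 4.35
eef_pos: [563.6, 214.7, 229.7]
tcp_rot: [3.139, -0.611, -0.002]
contact_force: [0.4, 0.3, 0.6]
opening: 0.701
grasp_force: 0.0
```

Call:
carry_out(delta_pos=[[0,0,0],[0,0,0],[0,0,0],[0,0,0],[0,0,0]], rot=[[0,0,0],[0,0,0],[0,0,0],[0,0,0],[0,0,0]], claw=0.01, grip_force=20)

```text
clock: 4.97
eef_pos: [563.6, 214.9, 229.9]
tcp_rot: [3.14, -0.612, -0.002]
contact_force: [-3.9, -1.2, 6.9]
opening: 0.255
grasp_force: 24.7
```

```bash
cat > st.py <<'E'
from h import *
s=r.sense();T=toolT();v=np.load("cap.npy");R=axes(*v[3:])
print(s['clock'],"op",s['opening']*85.4,"gf",s['grasp_force'],"F tool",(T[:3,:3].T@s['contact_force']).round(2),"M",s['wrist_torque'].round(2),"TCP in cap frame",((T[:3,3]-v[:3])@R).round(1),"q",s['qpos'].round(2))
E
python3 st.py
```

```text
4.975 op 21.755492688048406 gf 24.718500673770905 F tool [ 0.74  1.18 -7.86] M [-0.02  0.33 -0.05] TCP in cap frame [ 0.5  0.2 33.4] q [ 0.51  0.17  2.1  -0.75  0.43  2.71]
```

Call:
carry_out(delta_pos=[[0,0,0.002],[0,0,0.004],[0,0,0.004]], rot=[[0,0,0],[0,0,0],[0,0,0]], grip_force=60)

```text
clock: 5.35
eef_pos: [565.9, 214.9, 226.6]
tcp_rot: [3.14, -0.612, -0.002]
contact_force: [-6.0, -0.5, 7.0]
opening: 0.243
grasp_force: 63.6
```

```bash
python3 st.py
```

```text
5.35 op 20.791992215575515 gf 63.5587477684021 F tool [-0.86  0.57 -9.15] M [-0.13  0.33 -0.1 ] TCP in cap frame [ 0.5  0.1 29.4] q [ 0.51  0.18  2.1  -0.76  0.42  2.72]
```

Call:
carry_out(delta_pos=[[0,0,0.002],[0,0,0.004],[0,0,0.004]], rot=[[0,0,0],[0,0,0],[0,0,0]])

```text
clock: 5.72
eef_pos: [568.1, 214.8, 223.4]
tcp_rot: [3.14, -0.612, -0.002]
contact_force: [-7.4, 0.1, 9.3]
opening: 0.244
grasp_force: 63.9
```

```bash
python3 st.py
```

```text
5.725 op 20.84283194944605 gf 63.86876106262207 F tool [ -0.68  -0.04 -11.84] M [-0.15  0.45 -0.15] TCP in cap frame [ 0.5  0.1 25.5] q [ 0.51  0.19  2.1  -0.77  0.42  2.73]
```

Call:
carry_out(delta_pos=[[0,0,0.0015],[0,0,0.003],[0,0,0.003]], rot=[[0,0,0],[0,0,0],[0,0,0]])

```text
clock: 6.1
eef_pos: [569.8, 214.8, 221.1]
tcp_rot: [3.14, -0.612, -0.002]
contact_force: [-8.1, 0.0, 11.1]
opening: 0.247
grasp_force: 64.3
```

```bash
python3 st.py
```

```text
6.1 op 21.10117787254042 gf 64.252370595932 F tool [-2.500e-01  1.000e-02 -1.379e+01] M [-0.21  0.52 -0.15] TCP in cap frame [ 0.5  0.1 22.6] q [ 0.5   0.2   2.1  -0.78  0.41  2.73]
```

Call:
carry_out(delta_pos=[[0,0,0],[0,0,0],[0,0,0],[0,0,0]], rot=[[0,0,-6],[0,0,-12],[0,0,-20],[0,0,-20]])

```text
clock: 6.6
eef_pos: [569.9, 214.9, 221.2]
tcp_rot: [2.903, -0.569, 0.418]
contact_force: [-8.4, 0.5, 12.2]
opening: 0.247
grasp_force: 64.3
```

```bash
python3 st.py
```

```text
6.6 op 21.081245041213847 gf 64.26868557929993 F tool [  0.23  -0.43 -14.8 ] M [-0.19  0.47 -0.03] TCP in cap frame [ 0.7  0.2 22.7] q [ 0.5   0.2   2.1  -0.78  0.41  2.38]
```

Turning freely with no torque build-up.

Call:
carry_out(delta_pos=[[0,0,0],[0,0,0],[0,0,0],[0,0,0],[0,0,0],[0,0,0],[0,0,0]], rot=[[0,0,-10],[0,0,-20],[0,0,-30],[0,0,-40],[0,0,-50],[0,0,-57],[0,0,-57]])

```text
clock: 7.48
eef_pos: [570.0, 214.9, 221.3]
tcp_rot: [2.541, -0.127, 1.382]
contact_force: [-8.6, 0.2, 11.5]
opening: 0.242
grasp_force: 64.3
```

```bash
python3 st.py
```

```text
7.475 op 20.644319289283388 gf 64.27917838096619 F tool [  0.07  -0.41 -14.37] M [-0.2   0.31 -0.06] TCP in cap frame [ 0.8  0.2 22.7] q [ 0.5   0.2   2.1  -0.78  0.41  1.39]
```

Call:
carry_out(delta_pos=[[0,0,-0.005],[0,0,-0.012],[0,0,-0.022],[0,0,-0.034],[0,0,-0.05],[0,0,-0.07],[0,0,-0.1],[0,0,-0.1]], rot=[[0,0,0],[0,0,0],[0,0,0],[0,0,0],[0,0,0],[0,0,0],[0,0,0],[0,0,0]])

```text
clock: 8.48
eef_pos: [512.0, 215.5, 304.2]
tcp_rot: [2.541, -0.13, 1.381]
contact_force: [0.6, 1.3, -0.8]
opening: 0.244
grasp_force: 62.2
```

```bash
python3 - <<'E'
exec(open("st.py").read())
im=r.grab_frame("wrist");cv2.imwrite("pics/w3.png",im)
E
```

```text
8.475 op 20.84140291581772 gf 62.19206213951111 F tool [ 1.33 -0.27  0.97] M [0.01 0.34 0.04] TCP in cap frame [  0.8   0.4 123.9] q [ 0.58 -0.01  2.1  -0.59  0.6   1.23]
```

View pics/w3.png

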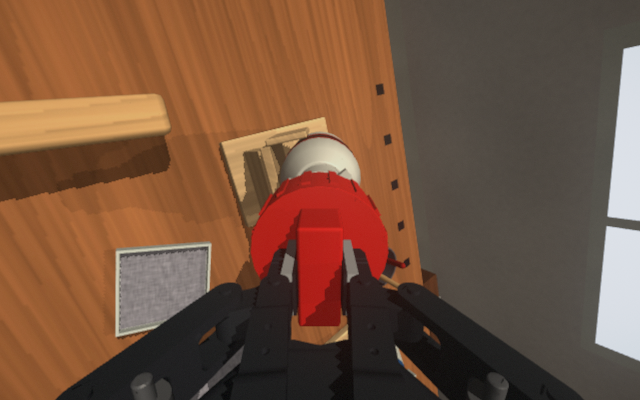

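The picture shows the cap held in the fingers (about (320,240)), clear of the neck, with the jug still in its cradle. Next is the place pose and the clearance to the blue cap.

```bash
python3 - <<'E'
from h import *
b=tri([(cam("scene"),(310.2,251.5)),(cam("top"),(367.5,171.4))]);b2=tri([(cam("scene"),(300,237)),(cam("top"),(371,181))]);print("blue",b,b2)
# refined tray by reprojection using outer corners (top)
T=toolT();z=np.array([0,0,-1.]);zc=T[:3,2];w=np.cross(zc,z);ang=np.arctan2(np.linalg.norm(w),zc@z)
R=Ro.from_rotvec(w/np.linalg.norm(w)*ang).as_matrix()@T[:3,:3]
print("tool x,y at place",R[:,0].round(2),R[:,1].round(2))
print(delta(R,[444,-92,170]),delta(R,[440,60,300]))
E
```

```text
blue [ 663.25001984 -209.2790471   138.62181933] [ 621.15754888 -211.24697011  177.12499387]
tool x,y at place [0.23 0.97 0.  ] [ 0.97 -0.23  0.  ]
(array([-0.3291, -0.0591,  0.0704]), array([34.18, -7.84,  0.  ])) (array([-0.1651, -0.024 , -0.0386]), array([34.18, -7.84,  0.  ]))
```

Call:
carry_out(delta_pos=[[-0.03,-0.005,-0.01],[-0.075,-0.013,-0.01],[-0.12,-0.021,0],[-0.165,-0.03,0.015],[-0.21,-0.038,0.03],[-0.255,-0.046,0.045],[-0.3,-0.054,0.06],[-0.329,-0.059,0.07]], rot=[[4,-0.9,0],[9,-2,0],[14,-3.2,0],[19,-4.3,0],[24,-5.5,0],[29,-6.6,0],[33,-7.6,0],[34.2,-7.8,0]])

```text
clock: 9.52
eef_pos: [443.4, -94.3, 168.0]
tcp_rot: [-3.137, 0.001, 1.34]
contact_force: [1.4, 0.5, -0.6]
opening: 0.243
grasp_force: 62.1
```

Call:
carry_out(delta_pos=[[0,0,0],[0,0,0]], rot=[[0,0,0],[0,0,0]])

```text
clock: 9.78
eef_pos: [443.7, -92.1, 169.6]
tcp_rot: [-3.139, 0.001, 1.34]
contact_force: [-0.0, 1.1, -0.9]
opening: 0.246
grasp_force: 62.1
```

```bash
python3 - <<'E'
exec(open("st.py").read())
print(T[:3].round(3).tolist())
out=[]
for n in("scene","top"):
    im=r.grab_frame(n);C=cam(n)
    sx=(235,345,110,250) if n=="scene" else (280,400,180,320)
    out.append(cv2.resize(im[sx[2]:sx[3],sx[0]:sx[1]],(390,480),interpolation=2))
cv2.imwrite("pics/p1.png",np.hstack(out))
E
```

```text
9.775 op 20.977423705428706 gf 62.092798948287964 F tool [ 1.07 -0.29  0.91] M [-0.02  0.01  0.02] TCP in cap frame [-131.7 -307.2   51.6] q [-0.21  0.2   2.07 -0.    0.87  0.02]
[[0.228, 0.974, -0.002, 443.714], [0.974, -0.228, -0.0, -92.1], [-0.001, -0.002, -1.0, 169.557]]
```

View pics/p1.png

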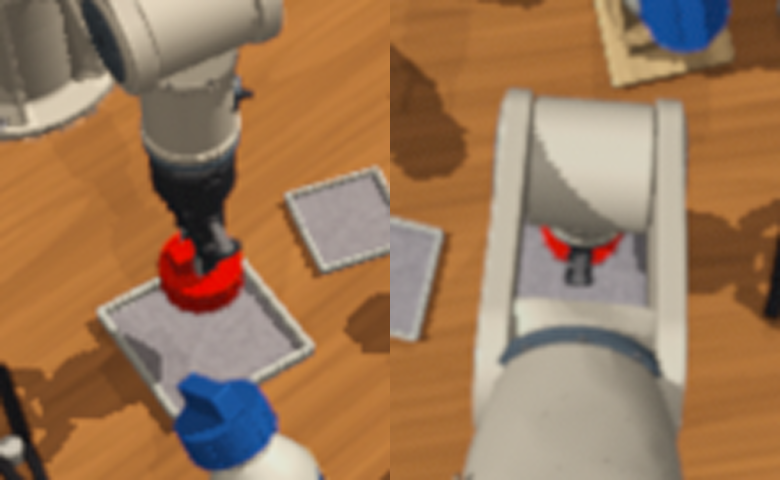

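The cap hangs level above the middle tray, well away from the blue jug.

Call:
carry_out(delta_pos=[[0,0,0.025],[0,0,0.05],[0,0,0.075],[0,0,0.088],[0,0,0.094],[0,0,0.096],[0,0,0.097],[0,0,0.097]], rot=[[0,0,0],[0,0,0],[0,0,0],[0,0,0],[0,0,0],[0,0,0],[0,0,0],[0,0,0]])

```text
clock: 10.88
eef_pos: [444.1, -92.4, 73.4]
tcp_rot: [-3.141, 0.001, 1.341]
contact_force: [-0.1, 0.7, -1.8]
opening: 0.241
grasp_force: 62.1
```

Call:
carry_out(delta_pos=[[0,0,0.001],[0,0,0.0015],[0,0,0.002],[0,0,0.002]], rot=[[0,0,0],[0,0,0],[0,0,0],[0,0,0]])

```text
clock: 11.38
eef_pos: [443.7, -92.3, 70.9]
tcp_rot: [-3.14, 0.001, 1.341]
contact_force: [-0.5, -0.5, -1.8]
opening: 0.245
grasp_force: 62.1
```

Call:
carry_out(delta_pos=[[0,0,0.0005],[0,0,0.001],[0,0,0.0015],[0,0,0.0015]], rot=[[0,0,0],[0,0,0],[0,0,0],[0,0,0]])

```text
clock: 11.88
eef_pos: [443.7, -92.3, 69.4]
tcp_rot: [-3.14, 0.001, 1.341]
contact_force: [0.9, 0.4, -0.8]
opening: 0.251
grasp_force: 62.1
```

Call:
carry_out(delta_pos=[[0,0,0.0005],[0,0,0.001],[0,0,0.001]], rot=[[0,0,0],[0,0,0],[0,0,0]])

```text
clock: 12.25
eef_pos: [443.7, -92.3, 68.4]
tcp_rot: [-3.14, 0.001, 1.341]
contact_force: [0.8, -0.7, -1.0]
opening: 0.244
grasp_force: 62.1
```

Call:
carry_out(delta_pos=[[0,0,0.0005],[0,0,0.001],[0,0,0.001]], rot=[[0,0,0],[0,0,0],[0,0,0]])

```text
clock: 12.62
eef_pos: [443.7, -92.3, 67.4]
tcp_rot: [-3.14, 0.001, 1.341]
contact_force: [-0.5, -0.0, -1.7]
opening: 0.245
grasp_force: 62.1
```

Call:
carry_out(delta_pos=[[0,0,0.0005],[0,0,0.001],[0,0,0.001]], rot=[[0,0,0],[0,0,0],[0,0,0]])

```text
clock: 13.0
eef_pos: [443.7, -92.3, 66.8]
tcp_rot: [-3.14, 0.001, 1.341]
contact_force: [-1.9, 1.1, 6.5]
opening: 0.246
grasp_force: 63.2
```

Call:
carry_out(delta_pos=[[0,0,0.0005],[0,0,0.001],[0,0,0.001]], rot=[[0,0,0],[0,0,0],[0,0,0]])

```text
clock: 13.38
eef_pos: [443.7, -92.3, 66.7]
tcp_rot: [-3.14, 0.001, 1.341]
contact_force: [-6.5, 2.1, 25.2]
opening: 0.244
grasp_force: 66.0
```

Contact found. I'll ease back 1 mm, lower the grip and release.

Call:
carry_out(delta_pos=[[0,0,-0.0012],[0,0,-0.0012]], rot=[[0,0,0],[0,0,0]], grip_force=20)

```text
clock: 13.62
eef_pos: [443.9, -92.4, 66.8]
tcp_rot: [-3.141, 0.001, 1.341]
contact_force: [-0.9, -0.1, 5.8]
opening: 0.24
grasp_force: 63.2
```

Call:
carry_out(delta_pos=[[0,0,0],[0,0,0],[0,0,0],[0,0,0]], rot=[[0,0,0],[0,0,0],[0,0,0],[0,0,0]], claw=0.055)

```text
clock: 14.12
eef_pos: [443.7, -92.3, 66.6]
tcp_rot: [-3.14, 0.001, 1.341]
contact_force: [-0.0, 0.4, -0.2]
opening: 0.646
grasp_force: 0.0
```

Call:
carry_out(delta_pos=[[0,0,-0.01],[0,0,-0.03],[0,0,-0.06],[0,0,-0.1],[0,0,-0.14],[0,0,-0.15],[0,0,-0.15]], rot=[[0,0,0],[0,0,0],[0,0,0],[0,0,0],[0,0,0],[0,0,0],[0,0,0]])

```text
clock: 15.0
eef_pos: [444.1, -92.3, 217.2]
tcp_rot: [3.142, 0.001, 1.341]
contact_force: [-0.2, -0.0, -0.1]
opening: 0.645
grasp_force: 0.0
```

```bash
python3 - <<'E'
exec(open("st.py").read())
cv2.imwrite("pics/w4.png",r.grab_frame("wrist"))
E
```

```text
15.0 op 55.056566017915586 gf 0.0 F tool [-0.09 -0.2   0.09] M [ 0.01 -0.01  0.02] TCP in cap frame [-104.1 -307.5   90.3] q [-0.21  0.13  2.03 -0.    0.98  0.02]
```

View pics/w4.png

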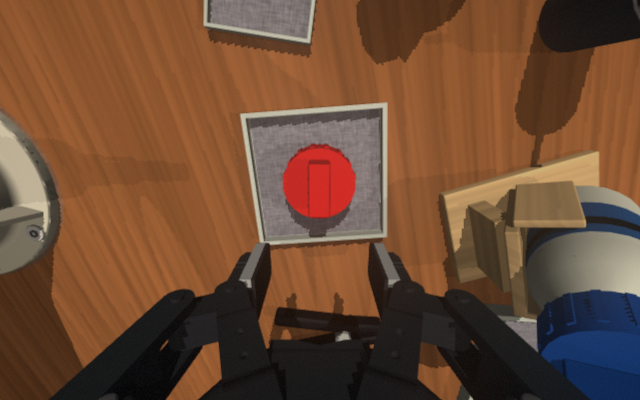

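The cap (about (320,182)) sits flat and centred in the middle tray with the bar up, and the gripper is clear. Handing in.

```bash
python3 -c "
from rig import r
print(r.sign_off())"
```

```text
the job is handed in; nothing more can be done
None
```

The red cap was pressed, turned about 77°, lifted off and set down flat with its bar up near the centre of the middle tray; the job was handed in at about 15 s, and no verdict came back.

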